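Slide a flush test coupon over the edge and pinch it

TASK

The longer of the two thin steel test coupons lies sunk flush in its channel on the black loading block and cannot be gripped there. Slide it along its channel toward the block's front (robot-side) edge until about a third of it (roughly 35 mm) overhangs, then pinch the overhanging end with the fingers, lift it clear of the block and lay it flat in the shallow aluminium tray, without dropping it from a height. Leave the short coupon where it lies.

Things in the scene. Friction and masses are not known exactly. Their poses are not given: they have to be found in the camera images.
- block: Fixed black plastic block, 140 (x) x 190 (y) x 54 mm high. Origin: centre of underside; +x from its front face (x -70 mm, robot side) to its back. Two channels along x, open at both ends, at y +50 and -50 mm, 44 mm wide, 4 mm deep (floor z 50, lands z 54). Slippery (friction about 0.3): a coupon pressed from above (about 5 N) with the shut fingertips follows them.
- long_coupon_center (a point): Centre (half-way up) of the long coupon, a loose flat steel strip 110 (x) x 40 (y) x 4 mm, about 0.1 kg, with an 8 mm hole 12 mm from its back (+x) end. Lies in either channel, axes along the block's, top flush with the lands, front end 7 to 22 mm behind the block's front face. Tips off if more than 55 mm overhangs.
- short_coupon_center (a point): Centre (half-way up) of the short coupon in the other channel: the same steel strip, but 70 x 40 x 4 mm. To be left alone.
- tray: Fixed shallow open aluminium tray on the bench, outside 220 (x) x 150 (y) x 12 mm high, walls and floor 3 mm thick. Origin: centre of its underside (the inner floor is at z = 3 mm). z up.
Mind the look-alikes: they are no part of the job. What is shaped like the part that bears long_coupon_center but orange is not meant.

How it is judged:
By the outcome, as a careful person would: the job done as asked, in the order asked, and still so for the second after the job is handed in, with the robot touching nothing.
It also fails if it takes over 45 s, if anything falls off the work surface, if the arm or the gripper's body presses on something with over 40 N, if the wrist force passes 120 N, or if a joint passes its speed limit or range.

ROBOT

A 7-joint arm with a two-finger parallel gripper is mounted at the origin on a cart in front of the work surface, level with it; the furniture and walls round the work are solid. World frame = base frame: x ahead of the robot, y to its left, z up, the work surface at z = 0. Lengths are in m, angles in rad, forces in N, time in s.
With the tool pointing down it reaches from about 0.425 to 0.875 m from the base axis. Payload 4.7 kg.
Tool frame: the origin (TCP) lies midway between the tips of the shut fingers; the grasp point (between the pads) lies 19 mm behind it (manip.pinch_z is the z of the grasp point in the tool frame, in m); z points along the fingers, y is the direction in which the jaws open and shut (so a half turn about z gives the same grasp; the last joint's range is limited). The gripper opens to 87 mm and grips with 3 to 60 N. Pads are 19 mm wide; open, the fingers measure 117 mm over their backs; the gripper's body (75 mm by 190 mm) begins 51 mm behind the grasp point.
Start: joints at [1.217, 0.321, -0.07, 1.45, 0.023, 1.371, -0.057], TCP at [0.234, -0.607, 0.223] pointing down, gripper open.
Joint ranges: [-2.86, 2.86], [-0.3, 2.09], [-1.38, 1.24], [0.06, 2.45], [-1.56, 4.7], [0.09, 2.05], [-2.69, 2.69]. Speed limits (rad/s): [2.57, 2.57, 3.14, 3.14, 3.14, 3.14, 3.14].

INTERFACE

Orientations are given as a unit quaternion [w, x, y, z].
In Python, from cell import manip, get_image, calibration gives the robot as it stands.
- The arm moves only by the tool servo_tool, never from a script. Its argument "plan" is text: rows parted by semicolons, each of 7 numbers parted by spaces: the shift along the tool's x, y, z in mm, then the turn, a rotation vector about the tool's x, y, z in degrees, then the finger opening in mm, from 0 to 87. In form: tx ty tz wx wy wz claw; .... A call has exactly 5 rows; each row shifts and turns the commanded pose from where the row before left it, along the tool's axes as they then stand; what a row does not reach is not made up. A row lasts 1/10 s, in which the tool goes at most 50 mm and 8.59 degrees, less where a joint would pass 70% of its speed; a pose out of reach is approached as far as the arm can. A call with a gripper value outside its range is refused whole. The fingers move at their own pace and stop on an object; "squeeze" is the grip in N (left out, the last holds). Time passes only in rows, so rows that do not move let the fingers close, or fill a call up. It gives the time, the measured TCP pose, the force and the opening at its end, in the units of the state.
- manip.get_obs(): the state, without advancing time (a new reading comes with each control period).
- get_image(name): name is "scene" or "top" or "wrist"; returns the picture (480x640x3 uint8, red, green, blue); there is no depth.
- calibration(name): a dict with "mtx" (3x3 intrinsics, pixels), "world_from_camera" (4x4, takes a point from camera to world coordinates). Camera axes: x right, y down, z forward; pixel columns grow to the right and rows downward; lengths in m; the calibration is good to about 2 mm. A picture is of the moment at which its call begins: read the wrist's pose just before it. calibration takes no time and is no camera call; for the wrist camera it gives the pose at the moment of the call.
- manip.finish_job(): hands the job in, once; it reports no verdict.
The state is a dict: "clock": time; "joints": joint angles; "qd": joint speeds; "effort": joint torques, N m; "eef_pos": TCP position; "tcp_rot": TCP orientation; "ft_force": force on the tool from outside, world axes, zero at the start; "ft_torque": the same for the moment, N m; "finger_gap": opening from 0.0 (shut) to 1.0 (fully open).
Only numpy, scipy, OpenCV 4.12 (cv2) and the standard library are available. Lean on these libraries where they do the work, as an engineer would, in place of code of your own. Each camera call takes 0.05 s, during which the arm holds its last target.

## Working session

There is one attempt and no reset: what is moved stays moved. The work goes in short steps, Python scripts to look and compute and a tool call to move; the robot and the scene stay as the last step left them, time stands still between calls to the robot, and variables do not carry over. Pictures are saved under pics/ and viewed, and the job is handed in when it is done.

Besides the shell and the picture viewer there is one more tool, called after "Call:" by a JSON object that holds its "method" and its "body", one argument or row to a line. servo_tool: Moves the arm, as the interface text tells. Its arguments: {"type":"object","properties":{"plan":{"type":"string"},"squeeze":{"type":"number"}},"required":["plan"]}

```bash
mkdir -p pics; ls; python3 - <<'E'
from cell import manip, get_image, calibration
import cv2, numpy as np
print(manip.get_obs(), manip.pinch_z)
for n in ("scene","top"):
    cv2.imwrite(f"pics/{n}0.png", get_image(n)[:,:,::-1])
    c=calibration(n); print(n,c["mtx"],c["world_from_camera"])
E
```

```text
pics
{'clock': 0.0, 'joints': array([ 1.21711887,  0.32184152, -0.07008895,  1.45165937,  0.0226134 ,
        1.37080492, -0.05691453]), 'qd': array([-0.001722  , -0.00056664, -0.00142674, -0.00133298,  0.00092083,
       -0.0012696 , -0.00083468]), 'effort': array([-6.43280032e-05, -4.91282129e+01, -4.04140949e-01, -3.12525022e+01,
       -6.39184099e-02,  4.36723139e-02,  2.02231736e-04]), 'eef_pos': array([ 0.23345576, -0.6060386 ,  0.22145737]), 'tcp_rot': array([-9.35191294e-04,  9.83137557e-01,  1.82865022e-01, -2.29725835e-04]), 'ft_force': array([ 0.13638647, -0.62740906,  0.15134072]), 'ft_torque': array([-0.00410666, -0.06931488,  0.05094952]), 'finger_gap': 0.9950077947687176} -0.0187
scene [[506.6605019    0.         326.1378022 ]
 [  0.         506.6605019  235.57397995]
 [  0.           0.           1.        ]] [[-5.64381810e-01 -6.12056637e-01  5.53949316e-01 -1.37697020e-02]
 [-8.25513298e-01  4.17647069e-01 -3.79603373e-01  3.94503395e-01]
 [ 9.83456001e-04 -6.71533766e-01 -7.40973302e-01  8.59172708e-01]
 [ 0.00000000e+00  0.00000000e+00  0.00000000e+00  1.00000000e+00]]
top [[591.49826986   0.         319.06690224]
 [  0.         591.49826986 244.72765875]
 [  0.           0.           1.        ]] [[-0.00226894 -0.99763974  0.06862797  0.46595791]
 [-0.99996849  0.00278557  0.00743333 -0.03457141]
 [-0.00760695 -0.06860894 -0.99761463  1.47820703]
 [ 0.          0.          0.          1.        ]]
```

View pics/scene0.png

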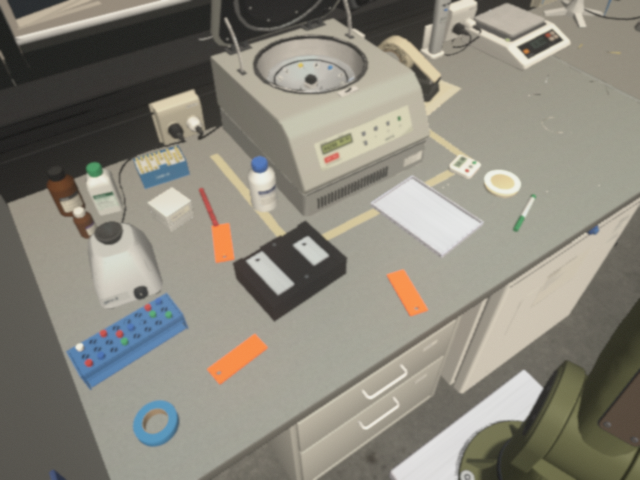

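View pics/top0.png

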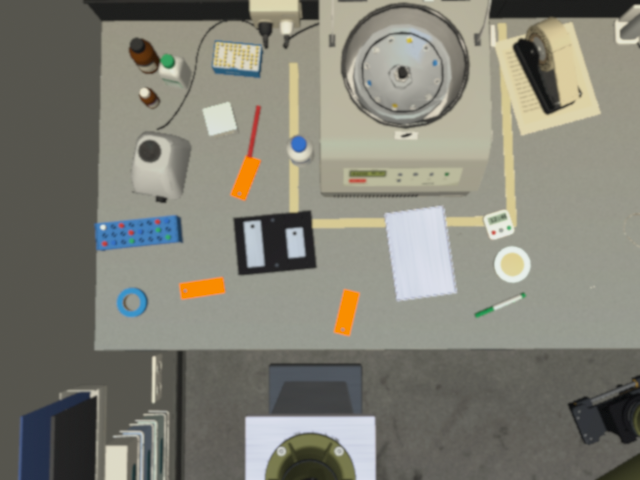

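The top view shows the block at about (275,243), the long coupon in its left channel at (254,244), the short one at (295,242), and the tray at (420,253). Next I'll measure them.

```bash
cat > h.py <<'E'
from cell import manip, get_image, calibration
import cv2, numpy as np
def ray(cal,uv,z):
    K=cal["mtx"];T=cal["world_from_camera"]
    uv=np.atleast_2d(np.array(uv,float))
    d=np.c_[uv,np.ones(len(uv))]@np.linalg.inv(K).T@T[:3,:3].T
    o=T[:3,3]; s=(z-o[2])/d[:,2]
    return o+d*s[:,None]
def contours(mask,amin=100):
    cs,_=cv2.findContours(mask.astype(np.uint8),cv2.RETR_EXTERNAL,cv2.CHAIN_APPROX_NONE)
    return [c for c in cs if cv2.contourArea(c)>amin]
def rect(cal,c,z):
    p=ray(cal,c[:,0,:],z)[:,:2]*1000
    r=cv2.minAreaRect(p.astype(np.float32)); return r
E
python3 - <<'E'
from h import *
im=cv2.imread("pics/top0.png"); c=calibration("top")
g=im.max(2).astype(int)
m=np.zeros(g.shape,bool); m[200:285,225:325]=True
print("block",[rect(c,k,.054) for k in contours((g<75)&m,500)])
print("coup",[(rect(c,k,.054),k.mean((0,1))) for k in contours((g>110)&m&(cv2.erode(cv2.morphologyEx(((g<75)&m).astype(np.uint8),cv2.MORPH_CLOSE,np.ones((25,25))),np.ones((5,5)))>0),150)])
m[:]=0; m[195:310,375:465]=True
hsv=cv2.cvtColor(im,cv2.COLOR_BGR2HSV)
print(im[250,420],im[250,370],im[240,255])
t=(g>195)&m
for k in contours(t,1500): print("tray",rect(c,k,.012))
x=cv2.resize(im[190:320,220:470],None,fx=3.2,fy=3.2,interpolation=cv2.INTER_CUBIC); cv2.imwrite("pics/z.png",x)
s=cv2.imread("pics/scene0.png")[160:330,220:490];cv2.imwrite("pics/zs.png",cv2.resize(s,None,fx=2.9,fy=2.9,interpolation=cv2.INTER_CUBIC))
E
```

```text
block [((569.8264770507812, 83.73497009277344), (137.72305297851562, 185.85789489746094), 5.604841709136963)]
coup [(((570.1535034179688, 34.073211669921875), (73.02708435058594, 43.210418701171875), 5.6655144691467285), array([295.07954545, 242.38636364])), (((567.6541748046875, 134.15753173828125), (112.87496948242188, 43.067535400390625), 5.546733856201172), array([253.59166667, 243.48333333]))]
[230 220 215] [141 152 151] [210 201 190]
tray ((548.12158203125, -283.63690185546875), (217.94293212890625, 222.04371643066406), 7.612666130065918)
```

View pics/z.png

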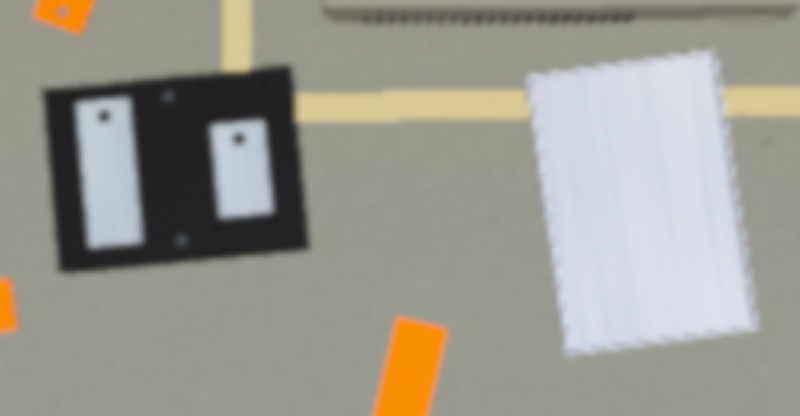

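View pics/zs.png

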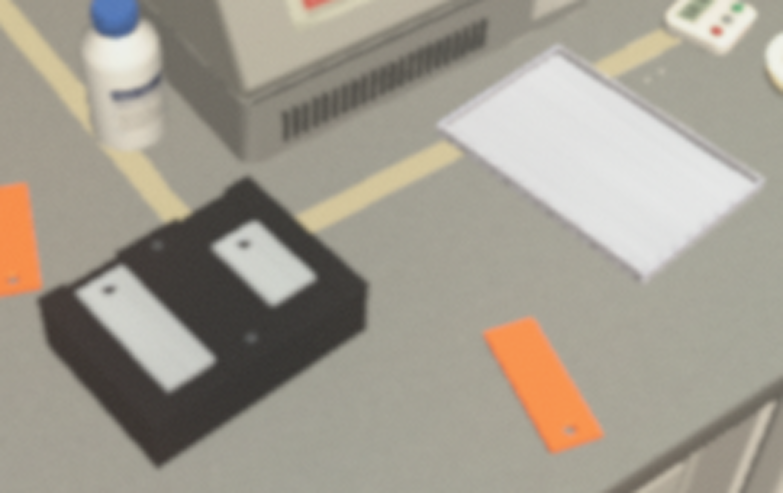

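```bash
cat >> h.py <<'E'
from scipy.spatial.transform import Rotation as R
def rot(): 
    q=manip.get_obs()["tcp_rot"]; return R.from_quat([q[1],q[2],q[3],q[0]])
def go(target,yaw=None):
    o=manip.get_obs(); r=rot(); M=r.as_matrix()
    if yaw is not None:
        c,s=np.cos(np.radians(yaw)),np.sin(np.radians(yaw))
        G=np.array([[c,s,0],[s,-c,0],[0,0,-1.]])
        print("turn deg (tool)",np.degrees((r.inv()*R.from_matrix(G)).as_rotvec()).round(2)); M=G
    print("shift mm in (turned) tool axes",(M.T@(np.array(target)-o["eef_pos"])*1000).round(1),"t",o["clock"],"pos",o["eef_pos"].round(4),"F",o["ft_force"].round(1))
E
python3 - <<'E'
from h import *
c=calibration("top")
q=np.array([[528,73],[713,52],[757,328],[568,355]])/3.2+[220,190]
p=ray(c,q,.012)*1000; print(p.round(1),p.mean(0), [np.linalg.norm(p[i]-p[i-1]) for i in range(4)])
# scene cross-check
s=calibration("scene")
q=np.array([[440,125],[560,48],[763,182],[643,278]])/2.9+[220,160]
p=ray(s,q,.012)*1000; print(p.round(1),p.mean(0))
q=np.array([[75,290],[122,264],[216,358],[169,393]])/2.9+[220,160]
p=ray(s,q,.054)*1000; print("coupon",p.round(1),p.mean(0))
go([.583,.136,.110],5.6)
E
```

```text
[[ 646.1 -188.1   12. ]
 [ 662.1 -332.2   12. ]
 [ 447.8 -362.5   12. ]
 [ 427.3 -216.8   12. ]] [ 545.80993753 -274.91614448   12.        ] [np.float64(220.61035370863246), np.float64(144.99132454661085), np.float64(216.44308834068974), np.float64(147.203777717238)]
[[ 644.7 -189.    12. ]
 [ 661.8 -334.2   12. ]
 [ 448.1 -361.6   12. ]
 [ 428.4 -213.8   12. ]] [ 545.76914026 -274.66791265   12.        ]
coupon [[625.2 156.5  54. ]
 [627.6 117.   54. ]
 [518.1 105.7  54. ]
 [511.1 147.   54. ]] [570.48851845 131.54620544  54.        ]
turn deg (tool) [-0.1   0.02 15.47]
shift mm in (turned) tool axes [ 420.3 -704.4  111.6] t 0.1 pos [ 0.2335 -0.6061  0.2216] F [ 0.2  0.7 -0.5]
```

Call:
{"method": "servo_tool", "body": {
  "plan": "0 0 0 0 0 7.75 0; 0 0 0 0 0 7.75 0; 24 -40 0 0 0 0 0; 24 -40 0 0 0 0 0; 24 -40 0 0 0 0 0",
  "squeeze": 30
}}

```text
clock: 0.6
eef_pos: [0.294, -0.4784, 0.2218]
tcp_rot: [-0.001, 0.999, 0.048, -0.0]
ft_force: [0.9, -0.4, 1.1]
finger_gap: 0.632
```

Call:
{"method": "servo_tool", "body": {
  "plan": "24 -40 0 0 0 0 0; 24 -40 0 0 0 0 0; 24 -40 0 0 0 0 0; 24 -40 0 0 0 0 0; 24 -40 0 0 0 0 0"
}}

```text
clock: 1.1
eef_pos: [0.394, -0.2675, 0.2223]
tcp_rot: [0.0, 0.999, 0.049, -0.0]
ft_force: [0.7, -1.0, 0.7]
finger_gap: 0.17
```

Call:
{"method": "servo_tool", "body": {
  "plan": "24 -40 0 0 0 0 0; 24 -40 0 0 0 0 0; 24 -40 0 0 0 0 0; 24 -40 0 0 0 0 0; 24 -40 0 0 0 0 0"
}}

```text
clock: 1.6
eef_pos: [0.4939, -0.057, 0.2224]
tcp_rot: [0.0, 0.999, 0.048, -0.0]
ft_force: [0.5, -0.7, -0.9]
finger_gap: 0.008
```

```bash
python3 -c "
from h import *
go([.583,.135,.080],5.6)"
```

```text
turn deg (tool) [ 0.03  0.01 -0.04]
shift mm in (turned) tool axes [ 107.4 -182.4  142.4] t 1.6 pos [ 0.4939 -0.057   0.2224] F [ 0.5 -0.7 -0.9]
```

Call:
{"method": "servo_tool", "body": {
  "plan": "21 -36 0 0 0 0 0; 21 -36 10 0 0 0 0; 21 -36 20 0 0 0 0; 22 -37 20 0 0 0 0; 22 -37 20 0 0 0 0"
}}

```text
clock: 2.1
eef_pos: [0.583, 0.134, 0.1515]
tcp_rot: [0.0, 0.999, 0.048, -0.0]
ft_force: [0.1, 0.5, 0.6]
finger_gap: 0.001
```

Call:
{"method": "servo_tool", "body": {
  "plan": "0 0 25 0 0 0 0; 0 0 25 0 0 0 0; 0 0 22 0 0 0 0; 0 0 0 0 0 0 0; 0 0 0 0 0 0 0"
}}

```text
clock: 2.6
eef_pos: [0.5823, 0.1328, 0.0805]
tcp_rot: [-0.0, 0.999, 0.049, -0.0]
ft_force: [0.2, -0.1, 0.3]
finger_gap: 0.005
```

```bash
python3 -c "
from h import *
go([.583,.135,.056],5.6)
for n in ('scene','wrist'):
  cv2.imwrite(f'pics/{n}1.png',get_image(n)[:,:,::-1])
"
```

```text
turn deg (tool) [-0.01  0.05 -0.03]
shift mm in (turned) tool axes [ 0.9 -2.1 24.5] t 2.6 pos [0.5823 0.1328 0.0805] F [ 0.2 -0.1  0.3]
```

View pics/wrist1.png

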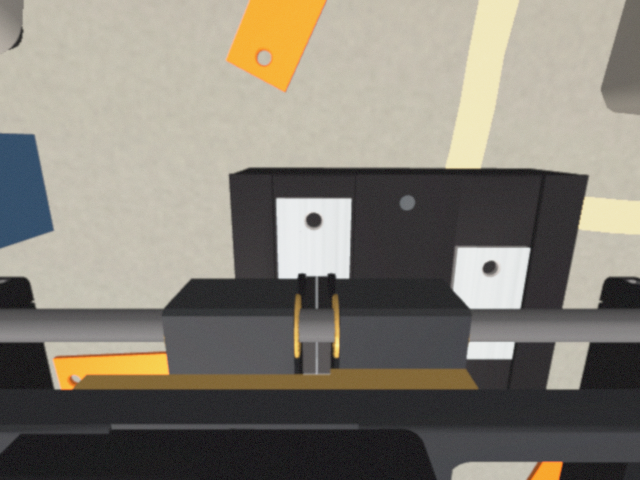

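View pics/scene1.png

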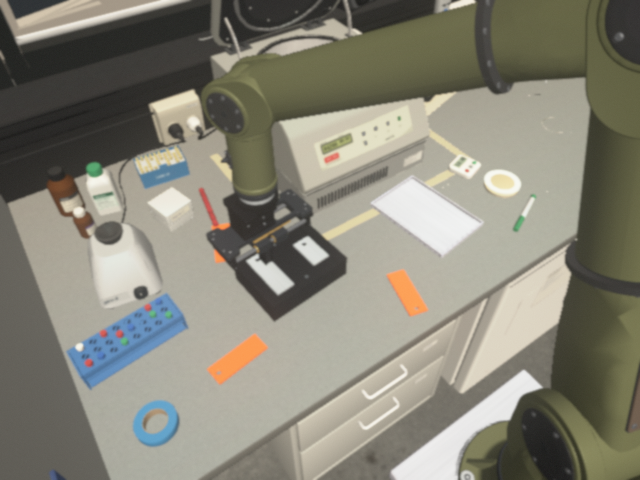

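The wrist view shows the long coupon (columns 277–351, hole at (313,219)) centred under the shut fingers (seam at column 317). I'll descend gently.

Call:
{"method": "servo_tool", "body": {
  "plan": "0 0 10 0 0 0 0; 0 0 8 0 0 0 0; 0 0 4 0 0 0 0; 0 0 2 0 0 0 0; 0 0 0 0 0 0 0"
}}

```text
clock: 3.2
eef_pos: [0.5823, 0.1327, 0.0561]
tcp_rot: [0.0, 0.999, 0.049, -0.0]
ft_force: [0.6, 0.3, 0.0]
finger_gap: -0.002
```

Call:
{"method": "servo_tool", "body": {
  "plan": "0 0 1 0 0 0 0; 0 0 0 0 0 0 0; 0 0 1 0 0 0 0; 0 0 0 0 0 0 0; 0 0 0 0 0 0 0"
}}

```text
clock: 3.7
eef_pos: [0.5825, 0.1328, 0.0546]
tcp_rot: [0.0, 0.999, 0.049, 0.0]
ft_force: [-0.7, -0.3, -1.0]
finger_gap: 0.006
```

Call:
{"method": "servo_tool", "body": {
  "plan": "0 0 0.5 0 0 0 0; 0 0 0 0 0 0 0; 0 0 0.5 0 0 0 0; 0 0 0 0 0 0 0; 0 0 0 0 0 0 0"
}}

```text
clock: 4.2
eef_pos: [0.5826, 0.1328, 0.0545]
tcp_rot: [0.0, 0.999, 0.049, 0.0]
ft_force: [-3.0, -1.0, 8.0]
finger_gap: 0.006
```

Contact at 8 N. Now I'll slide it forward.

Call:
{"method": "servo_tool", "body": {
  "plan": "-2 0 0 0 0 0 0; -4 0 0 0 0 0 0; -5 0 0 0 0 0 0; -5 0 0 0 0 0 0; -4 0 0 0 0 0 0"
}}

```text
clock: 4.7
eef_pos: [0.5635, 0.1312, 0.0545]
tcp_rot: [-0.0, 0.999, 0.049, 0.002]
ft_force: [2.2, 1.2, 4.9]
finger_gap: 0.003
```

```bash
python3 -c "
from h import *
go([.583,.135,.056],5.6)
for n in ('wrist',):
  cv2.imwrite(f'pics/{n}2.png',get_image(n)[:,:,::-1])
"
```

```text
turn deg (tool) [-0.01 -0.17 -0.02]
shift mm in (turned) tool axes [19.7 -1.9 -1.5] t 4.7 pos [0.5635 0.1312 0.0545] F [2.2 1.2 4.9]
```

View pics/wrist2.png

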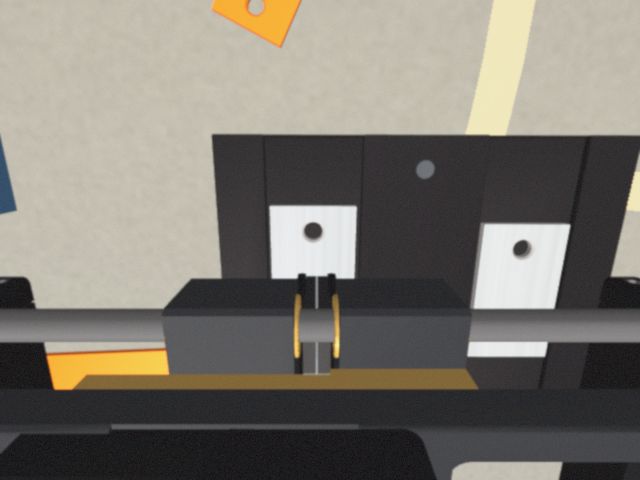

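The long coupon's hole is at (313,230), and the gap from its back end (row 205) to the block's back edge (row 135) has grown. It is following, so I'll continue.

Call:
{"method": "servo_tool", "body": {
  "plan": "-4 0 0.2 0 0 0 0; -5 0 0 0 0 0 0; -5 0 0 0 0 0 0; -5 0 0 0 0 0 0; -4 0 0 0 0 0 0"
}}

```text
clock: 5.25
eef_pos: [0.541, 0.129, 0.0545]
tcp_rot: [-0.0, 0.999, 0.049, 0.002]
ft_force: [2.7, -0.5, 5.5]
finger_gap: 0.006
```

```bash
python3 -c "
from h import *
go([.583,.135,.056],5.6)
c=calibration('wrist'); w=get_image('wrist')[:,:,::-1]; cv2.imwrite('pics/wrist3.png',w)
g=w.max(2).astype(int)
print('cols312', [(i,g[i,335]) for i in range(60,280) if abs(g[i,335]-g[i-1,335])>25])
print(c)
t=get_image('top')[:,:,::-1]; cv2.imwrite('pics/top3.png',t)
cv2.imwrite('pics/top3z.png',cv2.resize(t[190:320,220:470],None,fx=3.2,fy=3.2,interpolation=cv2.INTER_CUBIC))
"
```

```text
turn deg (tool) [-0.01 -0.21 -0.02]
shift mm in (turned) tool axes [42.4 -1.8 -1.5] t 5.25 pos [0.541  0.129  0.0545] F [ 2.7 -0.5  5.5]
cols312 [(80, np.int64(143)), (81, np.int64(90)), (82, np.int64(51)), (205, np.int64(135)), (206, np.int64(197)), (207, np.int64(227)), (274, np.int64(165)), (275, np.int64(137)), (278, np.int64(75))]
{'mtx': array([[356.60543628,   0.        , 316.2724082 ],
       [  0.        , 356.60543628, 239.65649087],
       [  0.        ,   0.        ,   1.        ]]), 'world_from_camera': array([[ 9.62169875e-02, -9.61109771e-01, -2.58863477e-01,
         6.12277759e-01],
       [-9.95360218e-01, -9.30555688e-02, -2.44682851e-02,
         1.36382714e-01],
       [-5.71980185e-04,  2.60016672e-01, -9.65603958e-01,
         2.17002822e-01],
       [ 0.00000000e+00,  0.00000000e+00,  0.00000000e+00,
         1.00000000e+00]])}
```

View pics/wrist3.png

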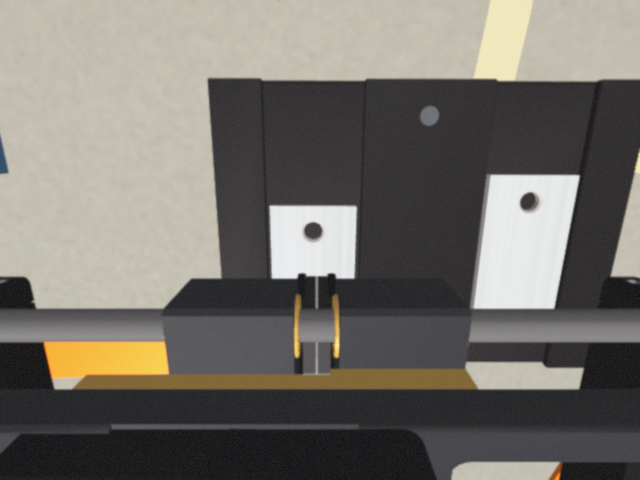

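View pics/top3z.png

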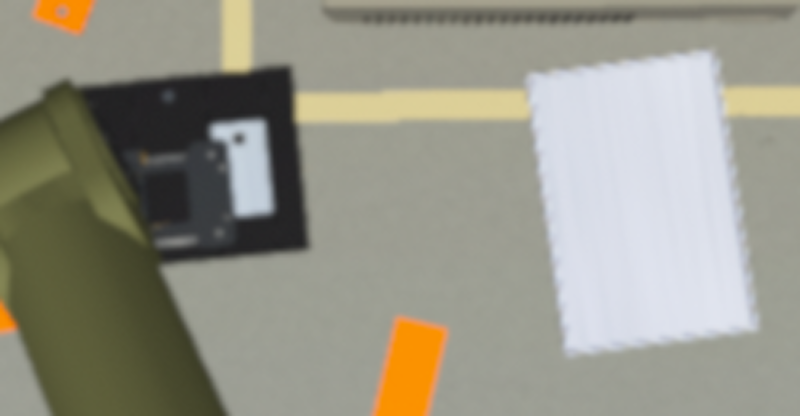

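```bash
python3 -c "
from h import *
c=calibration('wrist')
a=ray(c,[335,81],.050)[0];b=ray(c,[335,205.3],.054)[0]; u=np.array([np.cos(.0977),np.sin(.0977),0])
print(a,b,(a-b)@u*1000)"
```

```text
[0.63854643 0.13085411 0.05      ] [0.58520943 0.12515734 0.054     ] 53.63833564185484
```

Overhang is now about 23.6 mm, so 12 mm more.

Call:
{"method": "servo_tool", "body": {
  "plan": "-3 0 0 0 0 0 0; -5 0 0 0 0 0 0; -4 0 0 0 0 0 0; 0 0 0 0 0 0 0; 0 0 0 0 0 0 0"
}}

```text
clock: 5.85
eef_pos: [0.5286, 0.1278, 0.0544]
tcp_rot: [-0.0, 0.999, 0.049, 0.001]
ft_force: [1.1, 0.7, 8.1]
finger_gap: 0.007
```

```bash
python3 -c "
from h import *
go([.583,.135,.056],5.6)
c=calibration('wrist'); w=get_image('wrist')[:,:,::-1]
g=w.max(2).astype(int)
print([(i,g[i,335]) for i in range(20,280) if abs(g[i,335]-g[i-1,335])>25])
"
```

```text
turn deg (tool) [ 0.   -0.14 -0.02]
shift mm in (turned) tool axes [54.9 -1.8 -1.6] t 5.85 pos [0.5286 0.1278 0.0544] F [1.1 0.7 8.1]
[(48, np.int64(126)), (49, np.int64(67)), (205, np.int64(128)), (206, np.int64(181)), (207, np.int64(221)), (273, np.int64(200)), (274, np.int64(165)), (275, np.int64(136))]
```

Overhang is about 36 mm. I'll lift off, open, move in front, and look.

Call:
{"method": "servo_tool", "body": {
  "plan": "0 0 -2 0 0 0 0; 0 0 -15 0 0 0 0; 0 0 -25 0 0 0 70; -20 -1 -15 0 0 0 70; -29 0 0 0 0 0 70"
}}

```text
clock: 6.4
eef_pos: [0.4804, 0.1248, 0.1129]
tcp_rot: [-0.001, 0.999, 0.049, 0.002]
ft_force: [0.1, 0.7, 0.8]
finger_gap: 0.195
```

Call:
{"method": "servo_tool", "body": {
  "plan": "0 0 0 0 0 0 70; 0 0 0 0 0 0 70; 0 0 0 0 0 0 70; 0 0 0 0 0 0 70; 0 0 0 0 0 0 70"
}}

```text
clock: 6.9
eef_pos: [0.4792, 0.1238, 0.1101]
tcp_rot: [-0.0, 0.999, 0.049, -0.0]
ft_force: [0.2, 0.7, -0.5]
finger_gap: 0.65
```

```bash
python3 -c "
from h import *
go([.480,.125,.0495],5.6)
c=calibration('wrist'); w=get_image('wrist')[:,:,::-1]; cv2.imwrite('pics/wrist4.png',w); print(c)
s=get_image('scene')[:,:,::-1];cv2.imwrite('pics/scene4.png',cv2.resize(s[160:330,180:450],None,fx=2.9,fy=2.9,interpolation=cv2.INTER_CUBIC))
"
```

```text
turn deg (tool) [-0.04  0.03 -0.04]
shift mm in (turned) tool axes [ 0.9 -1.1 60.6] t 6.9 pos [0.4792 0.1238 0.1101] F [ 0.2  0.7 -0.5]
{'mtx': array([[356.60543628,   0.        , 316.2724082 ],
       [  0.        , 356.60543628, 239.65649087],
       [  0.        ,   0.        ,   1.        ]]), 'world_from_camera': array([[ 9.60918924e-02, -9.60019690e-01, -2.62923076e-01,
         5.51226336e-01],
       [-9.95371981e-01, -9.29399813e-02, -2.44290667e-02,
         1.31206741e-01],
       [-9.83680734e-04,  2.64053698e-01, -9.64507479e-01,
         2.72387230e-01],
       [ 0.00000000e+00,  0.00000000e+00,  0.00000000e+00,
         1.00000000e+00]])}
```

View pics/wrist4.png

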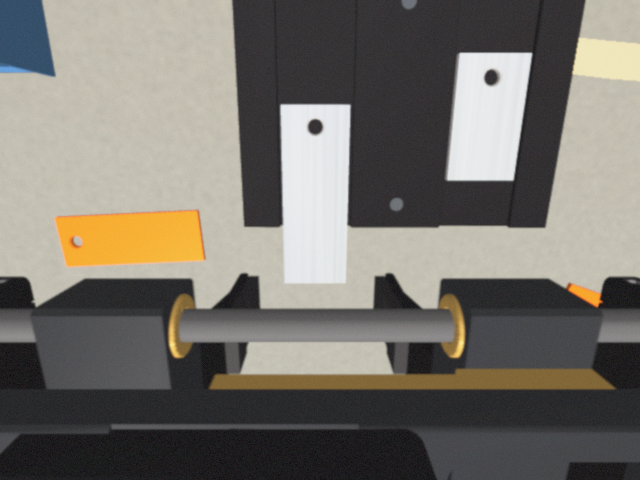

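View pics/scene4.png

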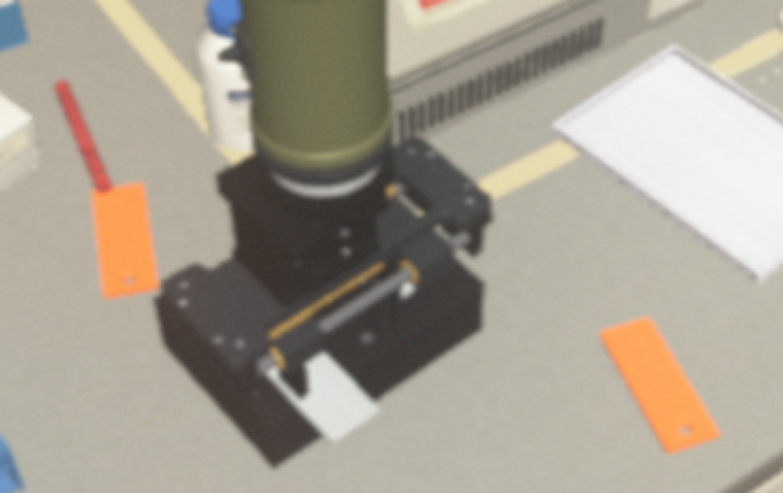

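The wrist view shows the coupon from row 104 (back) to row 283 (front end), columns 281–350, with the block's front edge at row 227.

```bash
python3 -c "
from h import *
c=calibration('wrist'); T=rot().as_matrix(); e=manip.get_obs()['eef_pos']
P=ray(c,[[315.5,104],[315.5,283],[315.5,127]],.054)
B=ray(c,[[265,227],[400,227]],.054)
print(((P-e)@T*1000).round(1)); print(((B-e)@T*1000).round(1))"
```

```text
[[ 93.5  -0.9  56.1]
 [-16.9  -1.1  56.1]
 [ 80.8  -1.   56.1]]
[[ 20.9 -32.8  56.1]
 [ 20.8  52.1  56.1]]
```

Call:
{"method": "servo_tool", "body": {
  "plan": "1 -1 15 0 0 0 70; 0 0 20 0 0 0 70; 0 0 16 0 0 0 70; 0 0 10.5 0 0 0 70; 0 0 0 0 0 0 70"
}}

```text
clock: 7.5
eef_pos: [0.4782, 0.1246, 0.0467]
tcp_rot: [-0.0, 0.999, 0.049, -0.002]
ft_force: [-0.2, 0.3, -0.0]
finger_gap: 0.801
```

Call:
{"method": "servo_tool", "body": {
  "plan": "0 0 0 0 0 0 36; 0 0 0 0 0 0 36; 0 0 0 0 0 0 36; 0 0 0 0 0 0 36; 0 0 0 0 0 0 36",
  "squeeze": 30
}}

```text
clock: 8.0
eef_pos: [0.4801, 0.1248, 0.0492]
tcp_rot: [0.0, 0.999, 0.049, 0.0]
ft_force: [0.5, -0.4, 0.2]
finger_gap: 0.459
```

Call:
{"method": "servo_tool", "body": {
  "plan": "0 0 0 0 0 0 30; 0 0 0 0 0 0 30; 0 0 0 0 0 0 30; 0 0 0 0 0 0 30; 0 0 0 0 0 0 30",
  "squeeze": 40
}}

```text
clock: 8.5
eef_pos: [0.4801, 0.1248, 0.049]
tcp_rot: [0.0, 0.999, 0.049, 0.0]
ft_force: [-0.1, -0.9, 3.0]
finger_gap: 0.447
```

Call:
{"method": "servo_tool", "body": {
  "plan": "0 0 -2 0 0 0 30; 0 0 -4 0 0 0 30; 0 0 -8 0 0 0 30; 0 0 -10 0 0 0 30; 0 0 0 0 0 0 30"
}}

```text
clock: 9.0
eef_pos: [0.4811, 0.1252, 0.0746]
tcp_rot: [0.0, 0.999, 0.049, 0.002]
ft_force: [0.5, 0.4, -1.5]
finger_gap: 0.447
```

```bash
python3 -c "
from h import *
print(manip.get_obs())
cv2.imwrite('pics/wrist5.png',get_image('wrist')[:,:,::-1])
s=get_image('scene')[:,:,::-1];cv2.imwrite('pics/scene5.png',cv2.resize(s[160:330,180:450],None,fx=2.9,fy=2.9,interpolation=cv2.INTER_CUBIC))
"
```

```text
{'clock': 9.0, 'joints': array([ 0.38230406,  0.18992291, -0.74241494,  1.97599269,  0.15084632,
        1.02688554, -1.90267813]), 'qd': array([-0.00360979,  0.01473812,  0.00621281,  0.01670076,  0.01300285,
       -0.01748794, -0.0122657 ]), 'effort': array([  0.11835657, -30.55353642,  -3.59399065, -27.08125949,
        -0.06156623,   0.1265721 ,   0.0749214 ]), 'eef_pos': array([0.48112806, 0.12518304, 0.07462892]), 'tcp_rot': array([7.94862636e-06, 9.98815522e-01, 4.86312583e-02, 1.59785285e-03]), 'ft_force': array([ 0.46317013,  0.39988979, -1.53393054]), 'ft_torque': array([-0.04079852,  0.01381802, -0.01533853]), 'finger_gap': 0.44700627986533437}
```

View pics/wrist5.png

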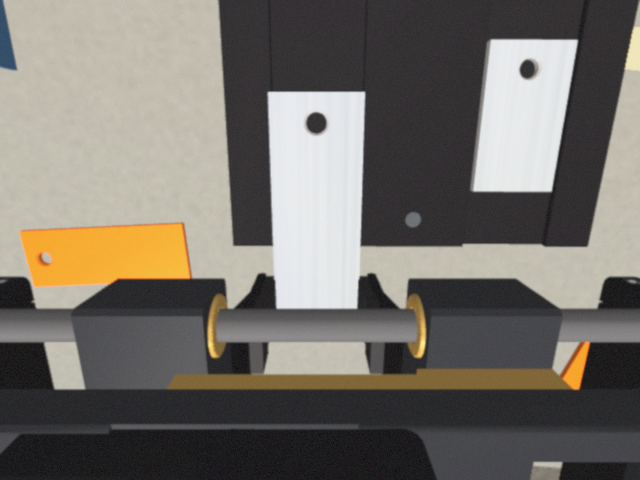

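View pics/scene5.png

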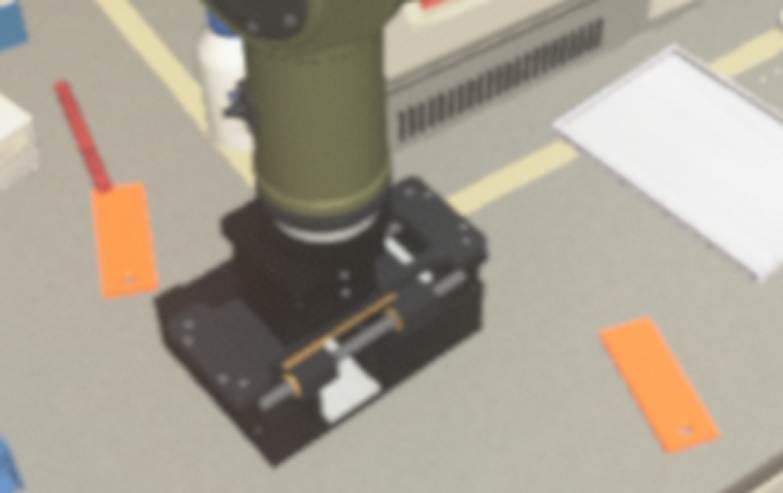

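The coupon is lifted level in the jaws; its rear edge is at row 92, columns 268–365. I'll check for droop and work out the path.

```bash
python3 -c "
from h import *
c=calibration('wrist')
for z in (.066,.07,.074,.078,.082):
  P=ray(c,[[268,92],[365,92],[274,300],[358.5,300],[316,123]],z)*1000; print(z,np.linalg.norm(P[0]-P[1]).round(1),np.linalg.norm(P[2]-P[3]).round(1),P[4].round(1))
go([.509,-.280,.130],7.5)"
```

```text
0.066 43.0 43.7 [560.4 133.2  66. ]
0.07 42.0 42.7 [560.2 133.2  70. ]
0.074 41.0 41.6 [560.  133.2  74. ]
0.078 40.0 40.6 [559.8 133.1  78. ]
0.082 38.9 39.6 [559.6 133.1  82. ]
turn deg (tool) [ 0.02 -0.06 -1.93]
shift mm in (turned) tool axes [-24.2 405.1 -56.7] t 9.1 pos [0.4802 0.1248 0.0733] F [-0.1 -0.1 -0.8]
```

Call:
{"method": "servo_tool", "body": {
  "plan": "0 0 -15 0 0 0 30; 0 0 -20 0 0 -2 30; 0 0 -15 0 0 0 30; 0 10 -5 0 0 0 30; -2 20 0 0 0 0 30"
}}

```text
clock: 9.6
eef_pos: [0.4826, 0.0956, 0.1292]
tcp_rot: [-0.0, 0.998, 0.067, 0.001]
ft_force: [0.1, -0.5, -1.7]
finger_gap: 0.44
```

Call:
{"method": "servo_tool", "body": {
  "plan": "-2 30 0 0 0 0 30; -2 32 0 0 0 0 30; -2 32 0 0 0 0 30; -2 32 0 0 0 0 30; -2 32 0 0 0 0 30"
}}

```text
clock: 10.1
eef_pos: [0.4922, -0.0654, 0.1277]
tcp_rot: [0.0, 0.998, 0.065, -0.0]
ft_force: [0.1, -0.0, -1.0]
finger_gap: 0.446
```

Call:
{"method": "servo_tool", "body": {
  "plan": "-2 32 0 0 0 0 30; -2 32 0 0 0 0 30; -2 32 0 0 0 0 30; -2 32 0 0 0 0 30; -2 32 0 0 0 0 30"
}}

```text
clock: 10.6
eef_pos: [0.503, -0.2253, 0.1276]
tcp_rot: [0.0, 0.998, 0.065, -0.0]
ft_force: [0.2, 0.2, 0.1]
finger_gap: 0.45
```

Call:
{"method": "servo_tool", "body": {
  "plan": "-2 28 0 0 0 0 30; -1 18 0 0 0 0 30; 0 9 0 0 0 0 30; 0 0 0 0 0 0 30; 0 0 0 0 0 0 30"
}}

```text
clock: 11.1
eef_pos: [0.5084, -0.2763, 0.1277]
tcp_rot: [-0.001, 0.998, 0.067, -0.0]
ft_force: [0.4, 1.1, -1.3]
finger_gap: 0.444
```

```bash
python3 -c "
from h import *
go([.509,-.280,.130],7.5); print(manip.get_obs()['finger_gap'])
for n in ('wrist','top'): cv2.imwrite(f'pics/{n}6.png',get_image(n)[:,:,::-1])
"
```

```text
turn deg (tool) [-0.07  0.01  0.17]
shift mm in (turned) tool axes [ 0.1  3.7 -2.3] t 11.1 pos [ 0.5084 -0.2763  0.1277] F [ 0.4  1.1 -1.3]
0.44439196063387676
```

View pics/wrist6.png

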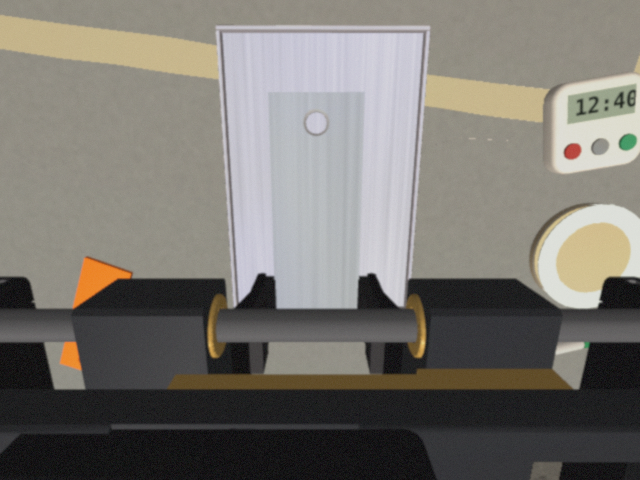

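View pics/top6.png

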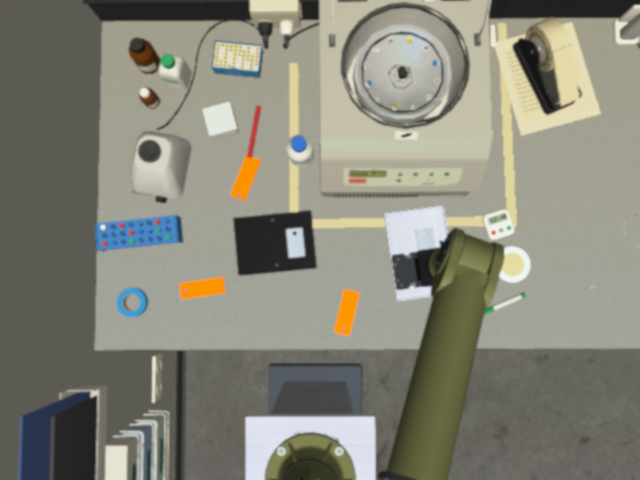

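The coupon (columns 268–365) is level and square over the tray (columns 217–428). I'll lower it.

Call:
{"method": "servo_tool", "body": {
  "plan": "0 3 15 0 0 0 30; 0 0 28 0 0 0 30; 0 0 28 0 0 0 30; 0 0 20 0 0 0 30; 0 0 10 0 0 0 30"
}}

```text
clock: 11.7
eef_pos: [0.5068, -0.2795, 0.0238]
tcp_rot: [-0.001, 0.998, 0.067, -0.002]
ft_force: [-0.2, 0.1, -1.9]
finger_gap: 0.448
```

Call:
{"method": "servo_tool", "body": {
  "plan": "0 0 8 0 0 0 30; 0 0 6 0 0 0 30; 0 0 3 0 0 0 30; 0 0 0 0 0 0 30; 0 0 0 0 0 0 30"
}}

```text
clock: 12.2
eef_pos: [0.5091, -0.2812, 0.0105]
tcp_rot: [0.0, 0.998, 0.066, 0.001]
ft_force: [-0.7, 0.4, -0.9]
finger_gap: 0.444
```

Call:
{"method": "servo_tool", "body": {
  "plan": "0 0 2 0 0 0 30; 0 0 2 0 0 0 30; 0 0 1 0 0 0 30; 0 0 0 0 0 0 30; 0 0 0 0 0 0 30"
}}

```text
clock: 12.7
eef_pos: [0.5085, -0.281, 0.0048]
tcp_rot: [0.0, 0.998, 0.066, -0.0]
ft_force: [0.7, -0.9, -0.4]
finger_gap: 0.443
```

Call:
{"method": "servo_tool", "body": {
  "plan": "0 0 0.5 0 0 0 30; 0 0 0 0 0 0 30; 0 0 0.5 0 0 0 30; 0 0 0 0 0 0 30; 0 0 0 0 0 0 30"
}}

```text
clock: 13.2
eef_pos: [0.5085, -0.281, 0.0038]
tcp_rot: [0.0, 0.998, 0.066, -0.0]
ft_force: [-0.5, -0.6, -1.0]
finger_gap: 0.448
```

Call:
{"method": "servo_tool", "body": {
  "plan": "0 0 0.5 0 0 0 30; 0 0 0 0 0 0 30; 0 0 0 0 0 0 41; 0 0 0 0 0 0 44; 0 0 0 0 0 0 50",
  "squeeze": 10
}}

```text
clock: 13.7
eef_pos: [0.5087, -0.2812, 0.0035]
tcp_rot: [0.0, 0.998, 0.066, 0.0]
ft_force: [-0.6, -0.7, -0.0]
finger_gap: 0.531
```

Call:
{"method": "servo_tool", "body": {
  "plan": "0 0 0 0 0 0 54; 0 0 0 0 0 0 54; 0 0 0 0 0 0 54; 0 0 0 0 0 0 54; 0 0 0 0 0 0 54"
}}

```text
clock: 14.2
eef_pos: [0.5087, -0.2812, 0.0035]
tcp_rot: [0.0, 0.998, 0.066, 0.0]
ft_force: [0.7, -1.3, 1.1]
finger_gap: 0.623
```

Call:
{"method": "servo_tool", "body": {
  "plan": "0 0 -5 0 0 0 54; 0 0 -15 0 0 0 54; 0 0 -30 0 0 0 54; 0 0 -35 0 0 0 54; 0 0 -35 0 0 0 54"
}}

```text
clock: 14.7
eef_pos: [0.5085, -0.2804, 0.1255]
tcp_rot: [-0.0, 0.998, 0.066, 0.0]
ft_force: [0.9, -0.4, -0.0]
finger_gap: 0.62
```

```bash
python3 -c "
from h import *
print(manip.get_obs())
cv2.imwrite('pics/wrist7.png',get_image('wrist')[:,:,::-1])
s=get_image('scene')[:,:,::-1];cv2.imwrite('pics/scene7.png',cv2.resize(s[160:330,220:490],None,fx=2.9,fy=2.9,interpolation=cv2.INTER_CUBIC))
"
```

```text
{'clock': 14.7, 'joints': array([ 0.83453947,  0.27209631, -0.43635594,  1.7362402 ,  0.12392884,
        1.16042569, -1.07534656]), 'qd': array([ 0.06910423, -0.35206371, -0.05434853, -0.34868948, -0.18006211,
        0.65089364,  0.13374979]), 'effort': array([ -0.57383079, -39.93398666,  -3.44284818, -27.40717471,
         0.06983967,  -0.56284228,  -0.1297352 ]), 'eef_pos': array([ 0.50848802, -0.28043468,  0.12553541]), 'tcp_rot': array([-8.92875042e-05,  9.97798678e-01,  6.63157819e-02,  8.59838326e-05]), 'ft_force': array([ 0.85478126, -0.39709169, -0.01165749]), 'ft_torque': array([-0.01586517,  0.03578677, -0.02926724]), 'finger_gap': 0.620205123368321}
```

View pics/wrist7.png

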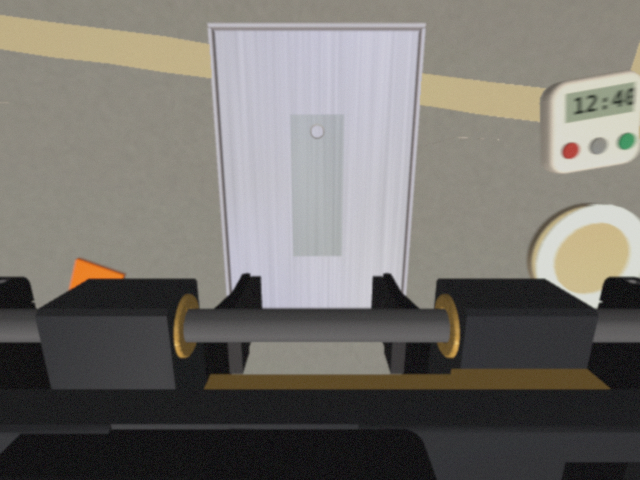

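View pics/scene7.png

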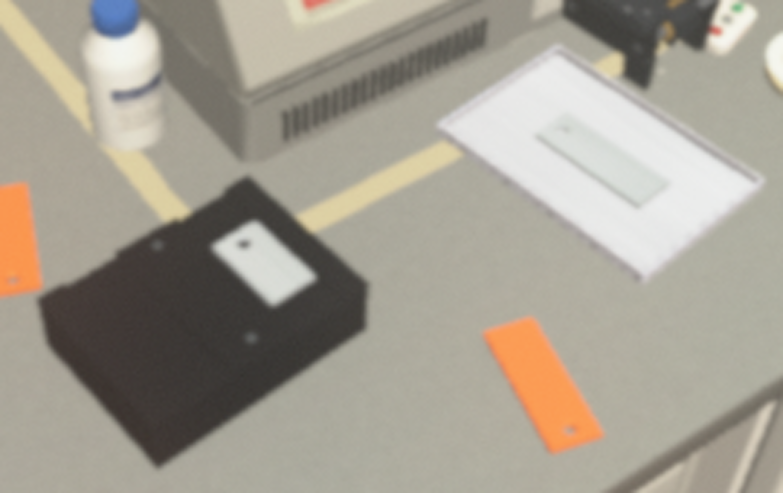

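The long coupon lies flat inside the tray (wrist view, columns 291–343, rows 114–256), and the short coupon is unmoved. I'll let the arm settle, then hand in.

Call:
{"method": "servo_tool", "body": {
  "plan": "0 0 -10 0 0 0 54; 0 0 0 0 0 0 54; 0 0 0 0 0 0 54; 0 0 0 0 0 0 54; 0 0 0 0 0 0 54"
}}

```text
clock: 15.3
eef_pos: [0.508, -0.2807, 0.1324]
tcp_rot: [-0.001, 0.998, 0.066, -0.001]
ft_force: [-0.1, 0.8, -0.6]
finger_gap: 0.621
```

```bash
python3 -c "
from h import *
c=calibration('wrist'); P=ray(c,[[291,114],[343,114],[342,256],[293,256]],.007)
print([np.linalg.norm(P[i]-P[i-1]).round(4) for i in range(4)], P.mean(0))
print(manip.finish_job())"
```

```text
[np.float64(0.1137), np.float64(0.0396), np.float64(0.1137), np.float64(0.0415)] [ 0.54376191 -0.27598337  0.007     ]
the job is handed in; nothing more can be done
None
```

The long coupon now lies flat near the middle of the aluminium tray, and the job was handed in at about 15.3 s. I slid it forward with the shut fingertips at about 5–8 N and pinched the overhanging end across its 40 mm width. I then lifted it level, carried it over and released it about 1 mm above the tray floor.

- **Position in the tray:** the last pictures put the coupon's centre at about (0.544, -0.276) m, against a measured tray centre of (0.546, -0.275) m.
- **Short coupon:** it is still in its channel, apparently unmoved.
- **Robot:** the open gripper is about 13 cm above the bench, touching nothing. The force readings I saw stayed at or below about 9 N.
- **Small disagreements:** the overhang measured 36 mm in one view and 37.7 mm in another, against the 35 mm asked. The final size check read the coupon as about 114 × 40 mm instead of 110 × 40 mm. That check used pixels from a picture taken before the last 7 mm of lift, which accounts for most of the difference.

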